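# Lock the chuck ring and trip the start plunger

### The arm

A 6-joint arm with a two-finger parallel gripper is mounted at the origin on a cart in front of the work surface, level with it; the furniture and walls round the work are solid. World frame = base frame: x ahead of the robot, y to its left, z up, the work surface at z = 0. Lengths are in mm, angles in degrees, forces in N, time in s.
With the tool pointing down it reaches from about 275 to 825 mm from the base axis. Payload 5.2 kg.
Tool frame: the origin (TCP) lies between the finger pads; the fingertips stand 22 mm ahead of it and the grasp point (between the pads) lies 3 mm ahead of it; x points along the fingers, z is the direction in which the jaws open and shut, and the axes are right-handed (so a half turn about x gives the same grasp; the last joint's range is limited). The gripper opens to 93 mm and grips with 3 to 60 N. Pads are 15 mm wide; open, the fingers measure 128 mm over their backs; the gripper's body (75 mm by 188 mm) begins 65 mm behind the grasp point.
Start: joints at [58.912, 14.817, 87.949, -0, 77.235, -11.62], TCP at [183.293, 518.564, 240.653] pointing down, gripper open.
Joint ranges: [-179.93, 179.93], [-52.35, 119.4], [10.71, 147.94], [-69.91, 249.91], [12.55, 155.21], [-178.61, 178.61]. Speed limits (degrees/s): [147.25, 147.25, 180, 180, 180, 180].

### API

Orientations are given as [roll, pitch, yaw] about the fixed x, y, z axes, in that order (R = Rz(yaw) Ry(pitch) Rx(roll)).
In Python, from bench import sense, capture, get_calibration, sign_off gives the robot as it stands.
- The arm moves only by the shell command python3 -m crank 'ROWS' [FORCE]. ROWS is JSON, a list that holds one entry, the list of rows, each a list of 7 numbers: the shift along the tool's x, y, z in cm, then the turn, a rotation vector about the tool's x, y, z in rad, then the finger opening in cm, from 0 to 9.3. In form: [[[x, y, z, ax, ay, az, grip], ...]]. A call has 1 to 20 rows; each row shifts and turns the commanded pose from where the row before left it, along the tool's axes as they then stand; what a row does not reach is not made up. A row lasts 1/8 s, in which the tool goes at most 62.5 mm and 10.7 degrees, less where a joint would pass 70% of its speed; a pose out of reach is approached as far as the arm can. A call is refused whole if a number of a shift passes 6.25 or a number of a turn 0.188, either way. A call with a gripper value outside its range is refused whole. The fingers move at their own pace and stop on an object; FORCE is the grip in N (left out, the last holds). Time passes only in rows, so rows that do not move let the fingers close. It gives the time, the measured TCP pose, the force and the opening at its end, in the units of the state.
- sense(): the state, without advancing time (a new reading comes with each control period).
- capture(name): name is "side" or "top" or "wrist"; returns the picture (400x640x3 uint8, red, green, blue); there is no depth.
- get_calibration(name): a dict with "intrinsics" (3x3 intrinsics, pixels), "R" (3x3) and "t" (3): a world point X has camera coordinates R X + t; the wrist camera has in their place "hand_eye" (4x4, takes a point from camera to tool coordinates, whose origin is the TCP and whose axes are the tool frame's). Camera axes: x right, y down, z forward; pixel columns grow to the right and rows downward; lengths in mm; the calibration is good to about 2 mm. The wrist camera is an equidistant fisheye: a pixel r from the principal point sees the ray r / f radians off the axis. A picture is of the moment at which its call begins: read the wrist's pose just before it. get_calibration takes no time and is no camera call.
- sign_off(): hands the job in, once; it reports no verdict.
The state is a dict: "clock": time; "joint_pos": joint angles; "qd": joint speeds; "tau": joint torques, N m; "eef_pos": TCP position; "tool_rot": TCP orientation; "contact_force": force on the tool from outside, world axes, zero at the start; "wrist_torque": the same for the moment, N m; "gripper_width": finger opening in mm.
Only numpy, scipy, OpenCV 4.12 (cv2) and the standard library are available. Lean on these libraries where they do the work, as an engineer would, in place of code of your own. Each camera call takes 0.05 s, during which the arm holds its last target. There are 200 camera calls.

### The job

The gear in the bench chuck is ready to be checked: take the chuck's lock ring by its red post and turn it clockwise (seen from above) all the way to its stop, where the post's arm stands over the green mark. Only when it is locked, push the sprung yellow plunger of the start switch fully down, then let it come back up; the ring must stay locked. Leave the loose tools and the dish where they lie.

Things in the scene. Friction and masses are not known exactly. Their poses are not given: they have to be found in the camera images.
- chuck: grey round bench chuck, bolted down: foot flange 230 mm across and 12 mm high, body 120 mm across and 50 mm high, with a steel gear held in its top (gear top 74 mm high). Origin on the ring's axis at bench level, z up. On the flange are a green mark 12 mm wide (locked) and a thin white mark (open); a dark stop pin 68 mm high stands just past the green mark
- lock_ring (a joint): turn of the captive dark steel lock ring (134 mm across, its top 68 mm above the bench) about the chuck's vertical axis, rad: 0 at the white open mark, grows clockwise seen from above, 1.40 at the stop with the arm over the green mark. It stays where it is left; about 3 N at the post turns it
- ring_post (a point): point on the axis of the red upright post on the ring's arm, 15 mm below the post's top. The post is 16 mm in diameter, round, from 66 to 120 mm above the bench, 85 mm from the chuck's axis; this point is 105 mm above the bench
- locked_mark (a point): the green mark on the chuck's flange, 105 mm from the chuck's axis, 14 mm above the bench: the direction from the chuck's axis in which the post stands when locked
- switch: grey start switch box, bolted down, 80 x 80 mm foot, 54 mm high; origin under its centre at bench level
- plunger (a joint): how far the plunger is pushed down, m: 0 up, 0.014 fully down; a spring pushes it back, 2 N at the start and 7 N at the bottom
- plunger_top (a point): centre of the top of the yellow mushroom-headed plunger, 40 mm in diameter, 93.5 mm above the bench when up; it moves straight down
- driver: loose green-handled screwdriver, 200 mm long, 27 mm high; origin under its middle, long axis y
- torch: loose black pocket torch, 111 mm long, 27 mm thick; origin under its middle, long axis y
- dish: loose round metal parts dish, 132 mm across, 26 mm high; origin under its centre
- spanner: loose steel spanner, 169 x 36 x 6 mm; origin under its middle, long axis y
Not all that is in view belongs to the job. Of the things that look like the switch, the larger one is meant.

How it is judged:
By the outcome, as a careful person would: the job done as asked, in the order asked, and still so for the second after the job is handed in, with the robot touching nothing.
It also fails if it takes over 43 s, if anything falls off the work surface, if the arm or the gripper's body presses on something with over 40 N, if the wrist force passes 120 N, or if a joint passes its speed limit or range.

## Working session

There is one attempt and no reset: what is moved stays moved. The work goes in short steps, Python scripts to look and compute and a shell command to move; the robot and the scene stay as the last step left them, time stands still between calls to the robot, and variables do not carry over. Pictures are saved under pics/ and viewed, about 8 in all and at most 12, crops included, and the job is handed in when it is done.

```bash
mkdir -p pics
python3 - <<'E'
from bench import *
import cv2
print(sense())
for n in ("top","side"):
    cv2.imwrite(f"pics/{n}0.png",capture(n)[:,:,::-1]); print(n,get_calibration(n))
print(get_calibration("wrist"))
E
```

```text
{'clock': 0.0, 'joint_pos': array([ 5.89108288e+01,  1.48588452e+01,  8.80102992e+01,  6.13520078e-04,
        7.72322797e+01, -1.16210906e+01]), 'qd': array([-0.01455595,  0.06029651,  0.0532225 ,  0.01279479, -0.09730778,
        0.02497749]), 'tau': array([-5.70178090e-04, -4.37300920e+01, -2.84003967e+01,  7.16362218e-02,
        4.14160662e-02, -1.82229151e-04]), 'eef_pos': array([183.03534179, 518.13202736, 239.82699265]), 'tool_rot': array([ 168.04103391,   89.89857402, -121.42718285]), 'contact_force': array([-0.33466075,  0.92618383, -0.20828171]), 'wrist_torque': array([-0.06649518,  0.01217782,  0.01541699]), 'gripper_width': 93.17428505817522}
top {'intrinsics': array([[460.14043753,   0.        , 328.60626025],
       [  0.        , 460.14043753, 202.4206681 ],
       [  0.        ,   0.        ,   1.        ]]), 'R': array([[-0.01401391, -0.99970717, -0.0197279 ],
       [-0.99791554,  0.01522632, -0.06271151],
       [ 0.06299353,  0.01880795, -0.9978367 ]]), 't': array([  75.80941858,  519.10850286, 1330.40967357])}
side {'intrinsics': array([[440.52202631,   0.      
[... 156 characters left out ...]
3599, -0.0232978 ],
       [-0.04392643,  0.34533754, -0.93744997],
       [ 0.18441368, -0.91942745, -0.34733954]]), 't': array([ 504.82215749,  106.22775527, 1485.18064577])}
{'intrinsics': array([[309.70691629,   0.        , 319.01920797],
       [  0.        , 309.70691629, 200.92072941],
       [  0.        ,   0.        ,   1.        ]]), 'hand_eye': array([[-6.32104459e-04, -2.82304525e-01,  9.59324635e-01,
        -1.44873262e+02],
       [ 7.08068231e-04, -9.59324713e-01, -2.82304081e-01,
         7.73244001e+01],
       [ 9.99999550e-01,  5.00821629e-04,  8.06284294e-04,
         6.04319445e-01],
       [ 0.00000000e+00,  0.00000000e+00,  0.00000000e+00,
         1.00000000e+00]])}
```

View pics/top0.png

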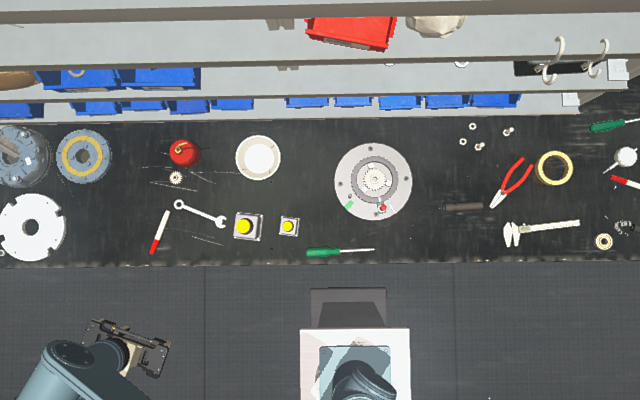

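View pics/side0.png

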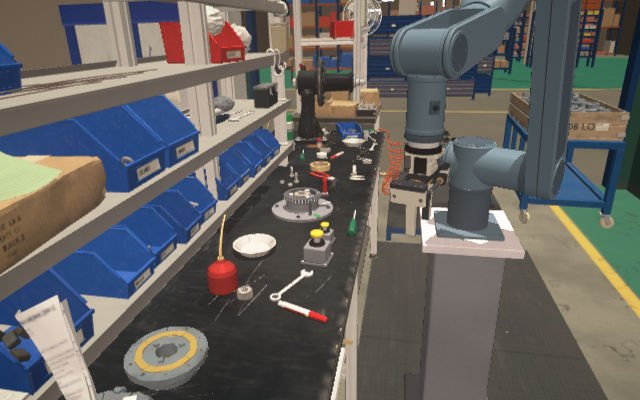

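The top view shows the chuck near (373,181), the red post near (383,208), the green mark near (349,205) and the larger switch near (246,226). I'll enlarge that region.

```bash
python3 - <<'E'
import cv2
a=cv2.imread("pics/top0.png")
cv2.imwrite("pics/c1.png",cv2.resize(a[135:265,225:425],None,fx=4,fy=4,interpolation=cv2.INTER_CUBIC))
E
cat > h.py <<'E'
import numpy as np
from bench import *
def ray(n,u,v,z):
    c=get_calibration(n);K=np.array(c["intrinsics"]);R=np.array(c["R"]);t=np.array(c["t"])
    d=R.T@np.linalg.solve(K,[u,v,1]);o=-R.T@t
    return o+d*(z-o[2])/d[2]
def proj(n,X):
    c=get_calibration(n);p=c["intrinsics"]@(c["R"]@np.array(X,float)+c["t"]);return p[:2]/p[2]
E
```

```text
(no output)
```

View pics/c1.png

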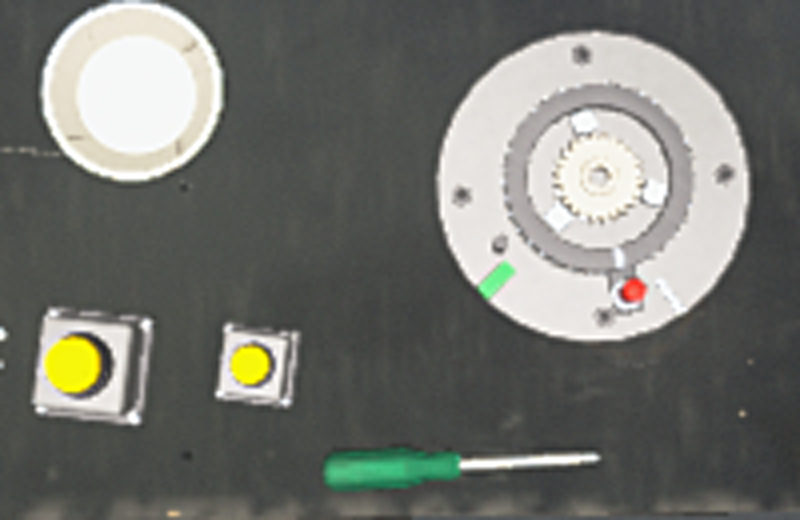

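The crop shows the flange centre at (373.3,181.5), gear centre (374.8,179.3), post top (383,207.3), green mark (349,205), white mark (392,208.5) and plunger (243.8,226).

Run:
```python
from h import *
P={}
for k,u,v,z in [("flange",373.3,181.5,12),("gear",374.8,179.3,74),("post",383,207.3,120),("green",349,205,14),("white",392,208.5,14),("plung",243.8,226,93.5),("driverhandle",322,252,25),("dish",258,158,20)]:
    P[k]=ray("top",u,v,z); print(k,P[k].round(1))
c=(P["flange"]+P["gear"])/2
for k in("post","green","white"):
    d=P[k]-c; print(k,np.hypot(*d[:2]).round(1),np.degrees(np.arctan2(d[1],d[0])).round(1))
from scipy.spatial.transform import Rotation as R
s=sense(); print(R.from_euler("xyz",s["tool_rot"],degrees=True).as_matrix().round(3))
```

```text
flange [580.1 -64.1  12. ]
gear [579.6 -63.5  74. ]
post [498.2 -80.2 120. ]
green [511.9   8.6  14. ]
white [ 499.7 -116.9   14. ]
plung [453.6 302.   93.5]
driverhandle [376.3  89.2  25. ]
dish [654.4 274.5  20. ]
post 83.3 -168.6
green 99.3 133.2
white 96.2 -146.5
[[-0.001 -0.943  0.333]
 [-0.001  0.333  0.943]
 [-1.     0.    -0.002]]
```

Geometry agrees: chuck axis is (580,-64), post radius 83 mm, and white to green is 80° (1.40 rad). The post is 58° short of the lock. The current jaw axis is already tangential at mid-arc, so no wrist turn is needed. Next I move above the post.

```bash
python3 -m crank '[[[0.25,-3.1,-2.87,0,0,0,5],[0.25,-3.1,-2.87,0,0,0,5],[0.25,-3.1,-2.87,0,0,0,5],[0.25,-3.1,-2.87,0,0,0,5],[0.25,-3.1,-2.87,0,0,0,5],[0.25,-3.1,-2.87,0,0,0,5],[0.25,-3.1,-2.87,0,0,0,5],[0.25,-3.1,-2.87,0,0,0,5],[0.25,-3.1,-2.87,0,0,0,5],[0.25,-3.1,-2.87,0,0,0,5],[0.25,-3.1,-2.87,0,0,0,5],[0.25,-3.1,-2.87,0,0,0,5],[0.25,-3.1,-2.87,0,0,0,5],[0.25,-3.1,-2.87,0,0,0,5],[0.25,-3.1,-2.87,0,0,0,5],[0.25,-3.1,-2.87,0,0,0,5],[0,0,0,0,0,0,5],[0,0,0,0,0,0,5]]]' 20
python3 - <<'E'
from h import *
import cv2
s=sense(); print(s["eef_pos"],s["tool_rot"],s["contact_force"])
a=capture("wrist")[:,:,::-1]; cv2.imwrite("pics/w1.png",a)
E
```

```text
clock: 2.35
eef_pos: [497.2, -79.3, 200.1]
tool_rot: [77.1, 89.9, 147.6]
contact_force: [-0.9, 1.0, -0.4]
gripper_width: 50.0
[497.21947873 -79.29068043 200.11333466] [ 77.09178222  89.89560394 147.58995349] [-0.93666704  0.9809082  -0.44971496]
```

View pics/w1.png

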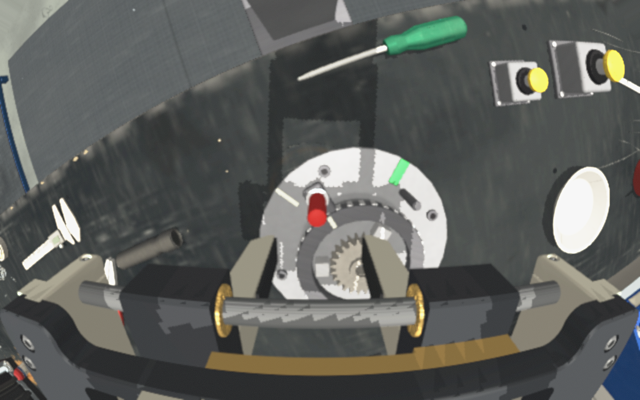

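The wrist view shows the post top at about (317,214), between the fingertips laterally. I'll check its position against the wrist calibration.

```bash
cat >> h.py <<'E'
from scipy.spatial.transform import Rotation as Ro
def wray(u,v,z,s):
    c=get_calibration("wrist");K=c["intrinsics"];H=np.array(c["hand_eye"])
    a=np.array([(u-K[0,2]),(v-K[1,2])])/K[0,0];r=np.hypot(*a)
    d=np.array([*(a/r*np.sin(r)),np.cos(r)])
    R=Ro.from_euler("xyz",s["tool_rot"],degrees=True).as_matrix()
    o=s["eef_pos"]+R@H[:3,3];d=R@H[:3,:3]@d
    return o+d*(z-o[2])/d[2]
E
python3 - <<'E'
from h import *
s=sense();R=Ro.from_euler("xyz",s["tool_rot"],degrees=True).as_matrix()
p=wray(317,215,120,s);print(p, wray(400,171,14,s), wray(614,66,93.5,s))
print(R.round(3),R.T@(p-s["eef_pos"]))
E
```

```text
[497.05150798 -79.58321021 120.        ] [513.49406996  11.90219492  14.        ] [454.29761283 299.61850293  93.5       ]
[[-0.001 -0.943  0.333]
 [ 0.001  0.333  0.943]
 [-1.     0.001  0.   ]] [80.34370467 -0.23475525 -0.74974593]
```

Both views agree to about 1 mm, and the TCP is over the post. I descend to a TCP height of 108 mm and grip.

```bash
python3 -m crank '[[[2.3,0,0,0,0,0,5],[2.3,0,0,0,0,0,5],[2.3,0,0,0,0,0,5],[2.3,0,0,0,0,0,5],[0,0,0,0,0,0,0.5],[0,0,0,0,0,0,0.5],[0,0,0,0,0,0,0.5],[0,0,0,0,0,0,0.5],[0,0,0,0,0,0,0.5],[0,0,0,0,0,0,0.5]]]' 20
python3 - <<'E'
from h import *
s=sense();p=s["eef_pos"];R=Ro.from_euler("xyz",s["tool_rot"],degrees=True).as_matrix()
C=np.array([579.9,-63.8]);d=p[:2]-C;a0=np.arctan2(d[1],d[0])%(2*np.pi);r=np.hypot(*d);print(p,r,np.degrees(a0))
# arc targets in tool axes (constant orientation), 5 deg steps to 133.2
for a in np.radians([180,173,166,159,152,145,139,133,131]):
    q=np.array([*(C+r*np.array([np.cos(a),np.sin(a)])),p[2]]);print(np.degrees(a).round(),((R.T@(q-p))/10).round(2))
E
```

```text
clock: 3.65
eef_pos: [497.8, -80.2, 109.5]
tool_rot: [-141.0, 89.9, -70.5]
contact_force: [-2.5, -1.0, 5.6]
gripper_width: 15.6
[497.84151869 -80.20592787 109.49833795] 83.68242840821938 191.30605966331964
180.0 [-0.    0.7   1.49]
173.0 [-0.    0.98  2.47]
166.0 [-0.    1.14  3.48]
159.0 [-0.    1.18  4.51]
152.0 [-0.    1.09  5.52]
145.0 [-0.01  0.87  6.52]
139.0 [-0.01  0.59  7.35]
133.0 [-0.01  0.23  8.15]
131.0 [-0.01  0.09  8.41]
```

Gripped, with a 15.6 mm opening against the 16 mm post. Now I turn along the arc to about 139°.

```bash
python3 -m crank '[[[0,0.39,0.75,0,0,0,0.5],[0,0.31,0.74,0,0,0,0.5],[0,0.15,0.49,0,0,0,0.5],[0,0.13,0.49,0,0,0,0.5],[0,0.09,0.5,0,0,0,0.5],[0,0.07,0.51,0,0,0,0.5],[0,0.03,0.51,0,0,0,0.5],[0,0.01,0.52,0,0,0,0.5],[0,-0.03,0.5,0,0,0,0.5],[0,-0.06,0.51,0,0,0,0.5],[0,-0.1,0.5,0,0,0,0.5],[0,-0.12,0.5,0,0,0,0.5],[0,-0.14,0.42,0,0,0,0.5],[0,-0.14,0.41,0,0,0,0.5],[0,0,0,0,0,0,0.5]]]'
python3 - <<'E'
from h import *
p=sense()["eef_pos"];d=p[:2]-[579.9,-63.8];print(np.hypot(*d),np.degrees(np.arctan2(d[1],d[0])))
E
```

```text
clock: 5.52
eef_pos: [516.4, -8.7, 108.7]
tool_rot: [132.0, 89.9, -157.4]
contact_force: [-1.7, -2.7, 3.4]
gripper_width: 15.4
84.05583670042226 139.03310176954975
```

Low force, on the arc. I continue slowly into the stop, going slightly past 133°.

```bash
python3 -m crank '[[[0,-0.12,0.27,0,0,0,0.5],[0,-0.12,0.27,0,0,0,0.5],[0,-0.12,0.26,0,0,0,0.5],[0,-0.07,0.13,0,0,0,0.5],[0,0,0,0,0,0,0.5],[0,0,0,0,0,0,0.5]]]'
python3 - <<'E'
from h import *
p=sense()["eef_pos"];d=p[:2]-[579.9,-63.8];print(np.hypot(*d),np.degrees(np.arctan2(d[1],d[0])))
E
```

```text
clock: 6.28
eef_pos: [523.5, -1.4, 108.6]
tool_rot: [138.6, 89.9, -150.8]
contact_force: [-3.2, -3.6, 1.5]
gripper_width: 15.6
84.0508891503541 132.11013535229853
```

No force rise yet, so I push on in small steps until the stop shows.

```bash
python3 -m crank '[[[0,-0.1,0.18,0,0,0,0.5],[0,-0.1,0.18,0,0,0,0.5],[0,0,0,0,0,0,0.5],[0,0,0,0,0,0,0.5]]]'
python3 - <<'E'
from h import *
import cv2
p=sense()["eef_pos"];d=p[:2]-[579.9,-63.8];print(np.hypot(*d),np.degrees(np.arctan2(d[1],d[0])))
a=capture("wrist")[:,:,::-1]; cv2.imwrite("pics/w2.png",cv2.resize(a[100:300,220:460],None,fx=3,fy=3))
E
```

```text
clock: 6.78
eef_pos: [523.7, -1.3, 108.6]
tool_rot: [142.9, 89.5, -146.5]
contact_force: [-14.1, -14.9, 9.9]
gripper_width: 15.6
84.07532305405762 131.95663431953452
```

View pics/w2.png

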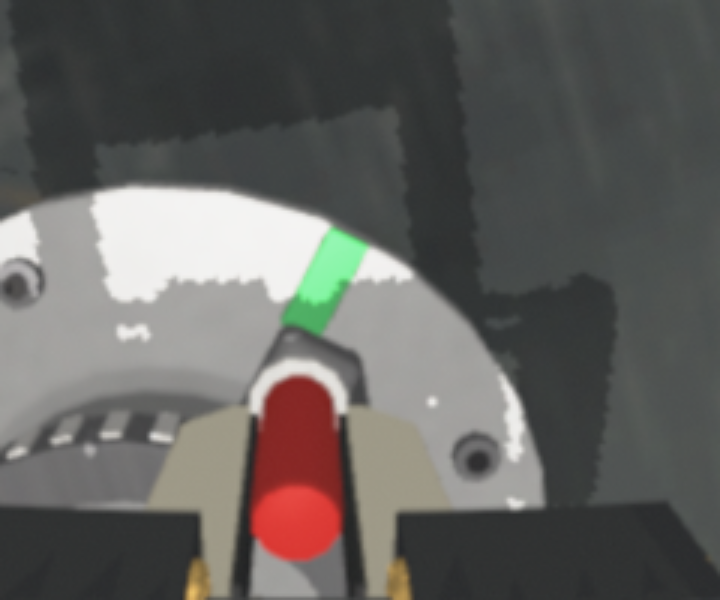

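The force has risen to about 20 N with no motion, the angle stands at 132°, and the picture shows the arm pointing at the green mark: it is at the stop. I relax the push, open, and rise.

```bash
python3 -m crank '[[[0,0.1,-0.18,0,0,0,0.5],[0,0.07,-0.12,0,0,0,0.5],[0,0,0,0,0,0,0.5],[0,0,0,0,0,0,5],[0,0,0,0,0,0,5],[0,0,0,0,0,0,5],[0,0,0,0,0,0,5],[0,0,0,0,0,0,5],[-2.3,0,0,0,0,0,5],[-2.3,0,0,0,0,0,5],[-2.3,0,0,0,0,0,5],[-2.3,0,0,0,0,0,5],[0,0,0,0,0,0,5]]]'
python3 - <<'E'
from h import *
import cv2
s=sense();R=Ro.from_euler("xyz",s["tool_rot"],degrees=True).as_matrix()
print(s["contact_force"],s["eef_pos"],R.T@(np.array([454,301,150])-s["eef_pos"])/10)
a=capture("wrist")[:,:,::-1]; cv2.imwrite("pics/w3.png",cv2.resize(a[60:300,220:640],None,fx=1.9,fy=1.9))
E
```

```text
clock: 8.45
eef_pos: [525.6, -0.8, 202.3]
tool_rot: [-82.5, 89.8, -12.0]
contact_force: [0.7, -0.1, 0.0]
gripper_width: 49.9
[ 0.66723134 -0.10154696  0.00309279] [525.62861781  -0.83743197 202.27856888] [ 5.17376736 16.83199252 26.06936111]
```

View pics/w3.png

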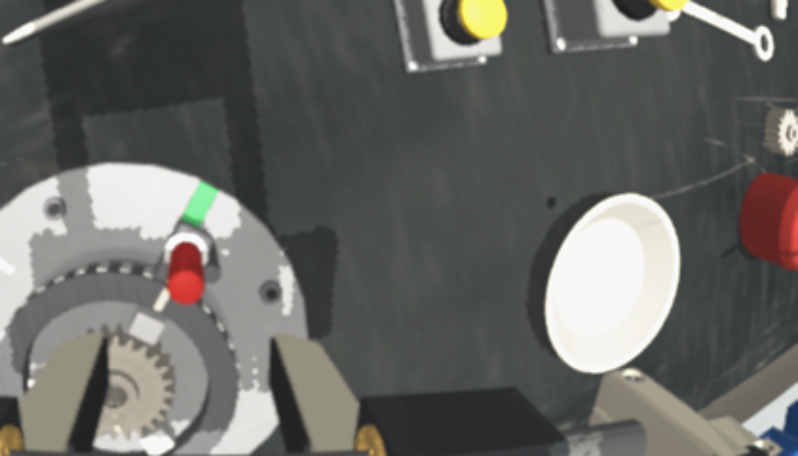

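The picture shows the post top at (317,211) full-frame, with the arm over the green mark. Next I move above the plunger while closing the fingers.

```bash
python3 - <<'E'
from h import *
p=wray(317.4,211,120,sense());d=p[:2]-[579.9,-63.8];print(p,np.hypot(*d),np.degrees(np.arctan2(d[1],d[0])))
E
python3 -m crank '[[[0,2.1,3.26,0,0,0,0],[0,2.1,3.26,0,0,0,0],[0.5,2.1,3.26,0,0,0,0],[0.5,2.1,3.26,0,0,0,0],[0.5,2.1,3.26,0,0,0,0],[0.5,2.1,3.26,0,0,0,0],[0.5,2.1,3.26,0,0,0,0],[0.5,2.1,3.26,0,0,0,0],[0,0,0,0,0,0,0],[0,0,0,0,0,0,0]]]'
python3 - <<'E'
from h import *
import cv2
s=sense();print(s["eef_pos"]);a=capture("wrist")[:,:,::-1]; cv2.imwrite("pics/w4.png",cv2.resize(a[100:320,200:440],None,fx=2.5,fy=2.5))
E
```

```text
[ 5.22132797e+02 -1.81871385e-01  1.20000000e+02] 85.93204293087823 132.24040711542864
clock: 9.75
eef_pos: [452.5, 300.7, 169.6]
tool_rot: [145.4, 89.9, -144.0]
contact_force: [0.2, 0.7, 0.2]
gripper_width: 0.8
[452.48736811 300.74023346 169.58315477]
```

View pics/w4.png

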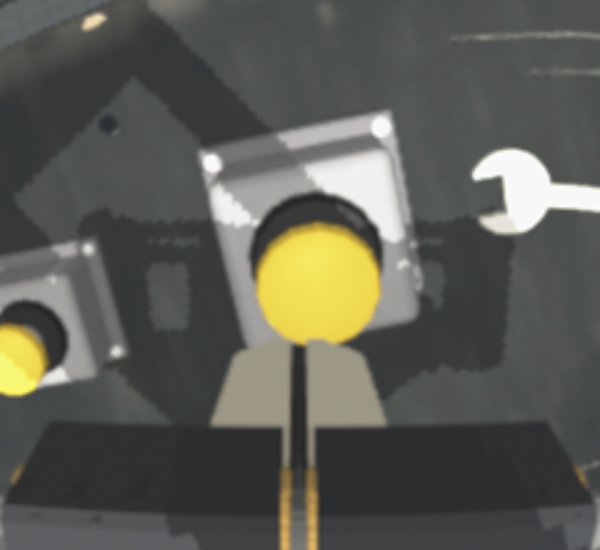

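The plunger head centre is at (327.6,213.6) full-frame. The ring reads 132.2°, still locked.

Run:
```python
from h import *
s=sense();R=Ro.from_euler("xyz",s["tool_rot"],degrees=True).as_matrix()
p=wray(327.6,213.6,93.5,s);print(p,R.T@(p-s["eef_pos"])/10)
```

```text
[453.11450518 307.9286111   93.5       ] [7.64248111 0.22332236 0.72727397]
```

Within a few mm of the earlier estimate, on a 40 mm head. I correct halfway, descend, and press slowly.

```bash
python3 -m crank '[[[1.8,0.15,0.55,0,0,0,0],[1.8,0,0,0,0,0,0],[1.5,0,0,0,0,0,0],[0.4,0,0,0,0,0,0],[0.4,0,0,0,0,0,0],[0.4,0,0,0,0,0,0],[0.3,0,0,0,0,0,0],[0,0,0,0,0,0,0],[0,0,0,0,0,0,0]]]'
```

```text
clock: 10.92
eef_pos: [453.8, 306.8, 105.1]
tool_rot: [-86.8, 89.9, -16.3]
contact_force: [-0.2, -3.2, 5.7]
gripper_width: 0.6
```

5.7 N at about 10 mm of travel matches the spring. I push to the bottom.

```bash
python3 -m crank '[[[0.2,0,0,0,0,0,0],[0.2,0,0,0,0,0,0],[0.1,0,0,0,0,0,0],[0,0,0,0,0,0,0],[0,0,0,0,0,0,0]]]'
```

```text
clock: 11.55
eef_pos: [453.9, 306.9, 101.5]
tool_rot: [-69.9, 89.9, 0.7]
contact_force: [-2.8, -5.0, 14.0]
gripper_width: 0.8
```

```bash
python3 -m crank '[[[0.15,0,0,0,0,0,0],[0,0,0,0,0,0,0],[0,0,0,0,0,0,0]]]'
```

```text
clock: 11.92
eef_pos: [453.9, 306.9, 101.3]
tool_rot: [-66.4, 89.9, 4.1]
contact_force: [-6.3, -6.2, 23.8]
gripper_width: 0.7
```

It is bottomed: the height stays at 101.3 mm and force climbs to 24 N. I release, rise, and retreat.

```bash
python3 -m crank '[[[-0.5,0,0,0,0,0,0],[-1,0,0,0,0,0,0],[-2,0,0,0,0,0,0],[-3,0,0,0,0,0,0],[-4,0,0,0,0,0,0],[-3,2,2,0,0,0,0],[0,4,4,0,0,0,0],[0,4,4,0,0,0,0],[0,4,4,0,0,0,0],[0,0,0,0,0,0,0],[0,0,0,0,0,0,0]]]'
python3 - <<'E'
from h import *
import cv2
a=capture("top")[:,:,::-1]; cv2.imwrite("pics/t2.png",cv2.resize(a[130:270,150:430],None,fx=2.8,fy=2.8,interpolation=cv2.INTER_CUBIC))
E
```

```text
clock: 13.3
eef_pos: [367.8, 485.6, 232.7]
tool_rot: [161.3, 90.0, -128.1]
contact_force: [-0.2, -0.5, -0.1]
gripper_width: 0.3
```

View pics/t2.png

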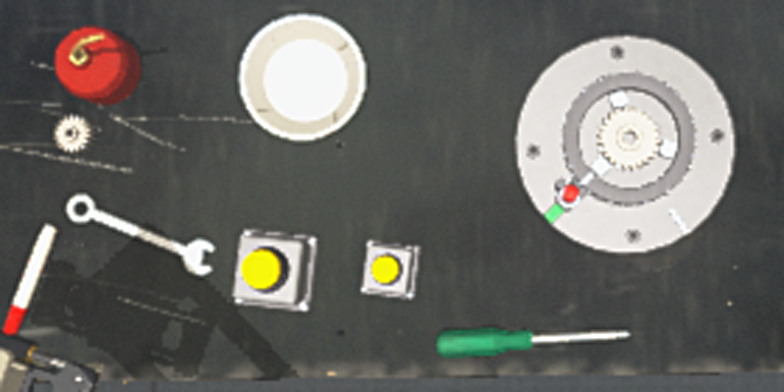

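The post at (570,194) is in line with the green mark at (554,213). The plunger's position is as before, tools and dish are undisturbed, and the arm is clear.

```bash
python3 -c "
from h import *
p=ray('top',150+570/2.8,130+193/2.8,120);d=p[:2]-[579.9,-63.8];print(p,np.degrees(np.arctan2(d[1],d[0])))
print(sign_off())"
```

```text
[522.08835117  -1.34333173 120.        ] 132.78821385974598
the job is handed in; nothing more can be done
None
```

The job is done and handed in at about 13.4 s, well inside the 43 s limit; the hand-in gives no verdict.

- **Lock ring:** I gripped the red post and turned it clockwise about 58° until it stopped. At the stop, force rose to about 20 N with no further motion. After release the post stood at 132–133° about the chuck axis, and the green mark measured 133°.
- **Start switch:** With the ring locked, I pressed the larger switch's plunger with closed fingers. It bottomed at the expected height (TCP 101.3–101.5 mm) with the force rising to 24 N, then I let it back up.
- **Last checks:** The final top picture showed the ring still locked and the plunger looking as it did at the start. The spanner, driver and dish looked undisturbed, and the arm was clear with about 0 N on it. I did not identify the torch in the pictures, so its place was not checked.
- **One disagreement:** My plunger position estimates differed by up to 8 mm in y (300, 302 and 308 mm). I pressed at y = 307 mm, still well within the 40 mm head.

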